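# Fit the tube carousel to the drive hub and hold it home

### The arm

A 6-joint arm with a two-finger parallel gripper is mounted at the origin on a cart in front of the work surface, level with it; the furniture and walls round the work are solid. World frame = base frame: x ahead of the robot, y to its left, z up, the work surface at z = 0. Lengths are in m, angles in degrees, forces in N, time in s.
With the tool pointing down it reaches from about 0.4 to 0.825 m from the base axis. Payload 7 kg.
Tool frame: the origin (TCP) lies midway between the tips of the shut fingers; the grasp point (between the pads) lies 19 mm behind it; z points along the fingers, y is the line along which they close (so a half turn about z gives the same grasp; the last joint's range is limited). The gripper opens to 88 mm and grips with 3 to 60 N. Pads are 19 mm wide; open, the fingers measure 130 mm over their backs; the gripper's body (78 mm by 193 mm) begins 47 mm behind the grasp point.
Start: joints at [-56.774, 20.546, 0.682, 0, -70.136, -16.507], TCP at [0.194, -0.646, 0.227] pointing down, gripper open.
Joint ranges: [-176.03, 176.03], [-82.01, 121.73], [-58.28, 71.71], [-173.87, 95.51], [-174.79, -0.11], [-173.66, 173.66]. Speed limits (degrees/s): [136.94, 136.94, 172.46, 180, 180, 180].

### API

Orientations are given as [roll, pitch, yaw] about the fixed x, y, z axes, in that order (R = Rz(yaw) Ry(pitch) Rx(roll)).
In Python, from plant import r gives the robot as it stands. The module is installed in compiled form; this text tells all that it offers.
- The arm moves only by the tool play_rows, never from a script. Its argument "rows" is a list of rows, each an object with "slide": the shift along the tool's x, y, z as a fraction of full scale, a list of three; "delta_rot": the turn, a rotation vector about the tool's x, y, z as a fraction of full scale, a list of three; "fingers": the opening, from -1 (shut) to 1 (fully open). In form: [{"slide": [x, y, z], "delta_rot": [rx, ry, rz], "fingers": fingers}, ...]. A call has 1 to 8 rows; each row shifts and turns the commanded pose from where the row before left it, along the tool's axes as they then stand; what a row does not reach is not made up. Full scale, the value 1, is 0.15 m for a shift and 0.08 rad for a turn. A row lasts 1/8 s, in which the tool goes at most 62.5 mm and 10.7 degrees, less where a joint would pass 70% of its speed; a pose out of reach is approached as far as the arm can. A call with a number of a shift or a turn outside -1 to 1 is refused whole. A call with a gripper value outside its range is refused whole. The fingers move at their own pace and stop on an object; "squeeze" is the grip in N (left out, the last holds). Time passes only in rows, so rows that do not move let the fingers close. It gives the time, the measured TCP pose, the force, the opening and the grip force at its end, in the units of the state.
- r.get_state(): the state, without advancing time (a new reading comes with each control period).
- r.capture(name): name is "side" or "top"; returns a dict with "image" (480x640x3 uint8, blue, green, red), "fx", "fy", "cx", "cy" (pixels), "distortion" ([k1, k2, p1, p2, k3] as OpenCV has them; the pictures are not rectified), "R" (3x3) and "t" (3): a world point X has camera coordinates R X + t. Camera axes: x right, y down, z forward; pixel columns grow to the right and rows downward; lengths in m; the calibration is good to about 2 mm. A picture is of the moment at which its call begins. There is no depth.
- r.close_job(): hands the job in; it is judged then, once.
The state is a dict: "time_s": time; "joints": joint angles; "qd": joint speeds; "joint_torque": joint torques, N m; "tcp_pos": TCP position; "eef_rot": TCP orientation; "contact_force": force on the tool from outside, world axes, zero at the start; "moment": the same for the moment, N m; "gripper_width": finger opening in m; "gripper_force": force on a finger pad.
Only numpy, scipy, OpenCV 4.12 (cv2) and the standard library are available. Lean on these libraries where they do the work, as an engineer would, in place of code of your own. Each camera call takes 0.05 s, during which the arm holds its last target. There are 200 camera calls.

### The job

Turn the black knob of the sample changer's swing cover clockwise until it clicks past its detent and the cover stands fully open, clear of the drive hub. Then lift the tube carousel off its parking stand by its handle, put its keyed shaft into the hub, turning it until the key slips into the keyway, and press it fully home against the ejector spring. Finish still gripping the handle and pressing the carousel down, with its flange seated on the hub, so that I can tighten the clamp screw; leave the other things on the bench where they are.

Things in the scene. Friction and masses are not known exactly. Their poses are not given: they have to be found in the camera images.
- drive: the sample changer drive, a low white box of 150 x 180 x 28 mm fixed to the bench; origin at the centre of its underside, front faces its -x. On it stand the hub and, 79 mm from the hub's axis, the post of the swing cover
- cover_knob (a point): centre of the black bar knob (38 x 12 mm, 28 mm tall, its top 107 mm above the bench) of the swing cover; it turns about the upright axis through this point. x runs along the bar and the cover's flat grey arm towards the 46 mm round cap at its end; z is up. A 28 mm round collar under the bar ends 80 mm above the bench, arm and cap below 75 mm. Grip across the 12 mm, from above
- cover (a joint): turn of knob and cover, rad: 0 = shut, the cap just above the hub's mouth; grows clockwise seen from above; 1.2 = fully open, at its stop. A spring plunger riding over a cam makes a detent: let go before about 0.63 it springs back to 0.1 or less, beyond that it snaps over to 1.15 or more and stays. Turning takes at most about 0.2 N m
- hub_mouth (a point): centre of the drive hub's mouth, on the bore's axis at the top face of an upright aluminium collar (44 mm across, top 68 mm above the bench). Bore 18.5 mm, with one keyway 7.5 mm wide reaching 13 mm from the axis, over the whole depth. x points from the axis to the keyway, z is up; a lug outside the collar marks the keyway's side, a dark clamp screw stands opposite
- hub (a joint): turn of the hub, rad, -0.6 to 0.6 at the start; at 0 the keyway points to the drive's front (-x of the box), grows counterclockwise. It turns only against about 0.7 N m, so it stays put while the key is sought
- ejector (a joint): spring plunger in the bore, pressed depth in m: 0 at rest; the shaft's tip meets it 8 mm before the shaft is home; it pushes up with 5 N there and 12 N when home
- carousel_handle (a point): centre of the carousel's black bar handle (40 mm along its x, 14 mm across its y, 28 mm tall), 62 mm above the seating face. The carousel is a white ring of eight open tube cups, 100 mm across, cups ending 30 mm above the seating face, 180 to 370 g. z is up. At the start its shaft hangs in the stand, seating face on the stand's rim
- carousel_seat (a point): centre of the seating face, the underside of the 40 mm flange. Below it a 16 mm shaft reaches 30 mm down, tapered at the tip; on its +x side, below a white upright fin (20 mm long) between two cups, a key 5 mm wide stands 3.5 mm out from 18 to 1 mm below the face, so the lowest 12 mm enter the bore at any angle. Home: this point at hub_mouth, both x axes alike
- carousel: the whole carousel; its origin is carousel_seat
- stand: grey round parking stand fixed to the bench: foot 90 mm across, upright tube 40 mm across with a 28 mm bore, rim 46 mm above the bench; origin at the centre of its underside. Behind and left of it stand a fixed white analyser, 317 mm tall, front face at x = 0.57, and farther left a fixed black tower, 360 mm tall, front face at x = 0.50: keep arm and gripper in front of them
- buffer_bottle: white bottle with blue cap, 60 mm across, 147 mm tall, bystander; origin at the centre of its underside
- cartridge_d: small box-shaped test cartridge, 36 x 36 x 56 mm, standing behind the gap between stand and drive, bystander
- cartridge_e: the same kind of test cartridge, standing left of the stand, bystander
- marker_blue: marker pen, 139 x 11 x 13 mm, lying between stand and drive, bystander
- pipette: micropipette, 219 mm long, lying near the front edge left of the stand, bystander
- lab_timer: small flat timer, 68 x 66 x 18 mm, right of the drive, bystander

How it is judged:
By the outcome, as a careful person would: the job done as asked, in the order asked, and still so for the second after the job is handed in, while the arm keeps its last pose, push and grip.
It also fails if it takes over 58 s, if anything falls off the work surface, if the arm or the gripper's body presses on something with over 40 N, if the wrist force passes 120 N, or if a joint passes its speed limit or range.

## Working session

There is one attempt and no reset: what is moved stays moved. The work goes in short steps, Python scripts to look and compute and a tool call to move; the robot and the scene stay as the last step left them, time stands still between calls to the robot, and variables do not carry over. Pictures are saved under pics/ and viewed, at most 10 in all, crops included, and the job is handed in when it is done.

Besides the shell and the picture viewer there is one more tool, called after "Emit:" as a command line: name --argument value ..., lists and objects as JSON in quotes. play_rows: Moves the arm, as the interface text tells. Shift numbers are shares of 0.15 m and turn numbers shares of 0.08 rad, none past 1 either way. Its arguments: {"type":"object","properties":{"rows":{"type":"array"},"squeeze":{"type":"number"}},"required":["rows"]}

```bash
mkdir -p pics
cat > h.py <<'E'
import numpy as np, cv2
from plant import r
from scipy.spatial.transform import Rotation as Ro
def cam(n,f=None):
    c=r.capture(n)
    if f: cv2.imwrite('pics/'+f,c['image'])
    c['K']=np.array([[c['fx'],0,c['cx']],[0,c['fy'],c['cy']],[0,0,1.]]);c['D']=np.array(c['distortion'],float)
    c['R']=np.array(c['R']);c['t']=np.array(c['t']);return c
def ray(c,p):
    u=cv2.undistortPoints(np.array([[p]],float),c['K'],c['D'])[0,0]
    return -c['R'].T@c['t'], c['R'].T@np.array([u[0],u[1],1])
def at(c,p,z):
    o,d=ray(c,p);return (o+d*(z-o[2])/d[2])[:2]
def proj(c,X):
    return cv2.projectPoints(np.array(X,float).reshape(-1,3),cv2.Rodrigues(c['R'])[0],c['t'],c['K'],c['D'])[0][:,0]
E
python3 - <<'E'
from h import *
for n in('top','side'):
    c=cam(n,n+'0.png');print(n,-c['R'].T@c['t'],c['R'].round(2).tolist(),c['fx'])
s=r.get_state();print(s)
E
```

```text
top [ 0.43277803 -0.18732107  1.11592123] [[0.02, -1.0, 0.01], [-0.99, -0.02, -0.17], [0.17, -0.01, -0.99]] 433.26129219354146
side [-0.03386616  0.84094654  0.85180447] [[-0.86, -0.52, -0.01], [-0.26, 0.45, -0.85], [0.45, -0.73, -0.52]] 508.3661334583183
{'time_s': 0.1, 'joints': array([-5.67760166e+01,  2.05887670e+01,  6.39583855e-01, -1.77823560e-02,
       -7.01357387e+01, -1.65065580e+01]), 'qd': array([-0.0819601 , -0.0506568 ,  0.23884358,  0.1259558 , -0.03836241,
        0.10968437]), 'joint_torque': array([-2.25073003e-03, -5.84162021e+01,  2.93750185e+01,  7.01541245e+00,
        1.01557889e-02, -5.59176624e-05]), 'tcp_pos': array([ 0.19401277, -0.64606578,  0.22570428]), 'eef_rot': array([ 1.79913828e+02, -8.10224131e-03, -1.63288623e+02]), 'contact_force': array([ 0.80680128, -1.33606981, -0.33850381]), 'moment': array([ 0.03927662, -0.03341203,  0.02009182]), 'gripper_force': 0.0, 'gripper_width': 0.08729278643768479}
```

View pics/top0.png

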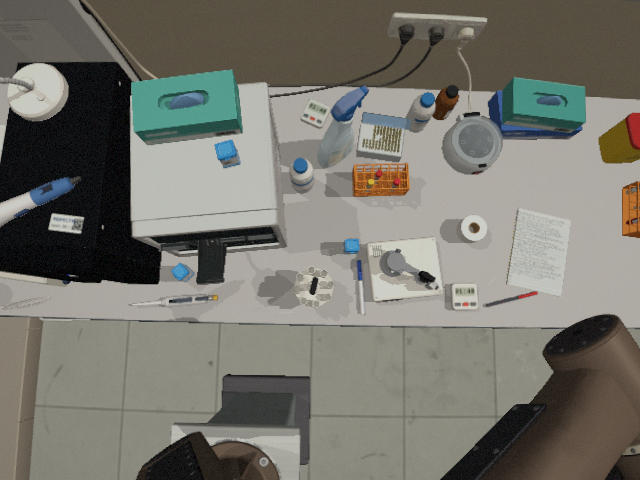

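View pics/side0.png

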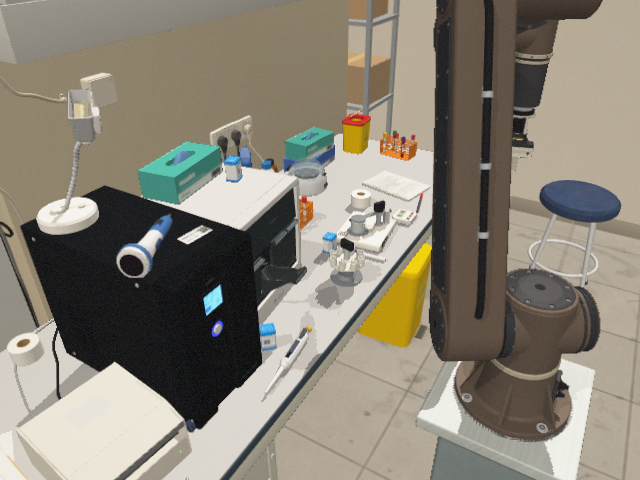

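The top view shows the carousel at about (314,286), the drive box at (403,269), the cover knob at about (427,278) and its cap at about (394,260). Next I'll zoom in.

Run:
```python
import cv2,numpy as np
a=cv2.imread('pics/top0.png')
p=cv2.resize(a[232:314,365:447],None,fx=6.0,fy=6.0,interpolation=cv2.INTER_CUBIC)
q=cv2.resize(a[260:314,287:341],None,fx=6,fy=6,interpolation=cv2.INTER_CUBIC)
o=np.zeros((492,800,3),np.uint8);o[:,:492]=p[:492];o[:300,500:800]=q[:300,:300];cv2.imwrite('pics/z0.png',o)
```

```text
(no output)
```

View pics/z0.png

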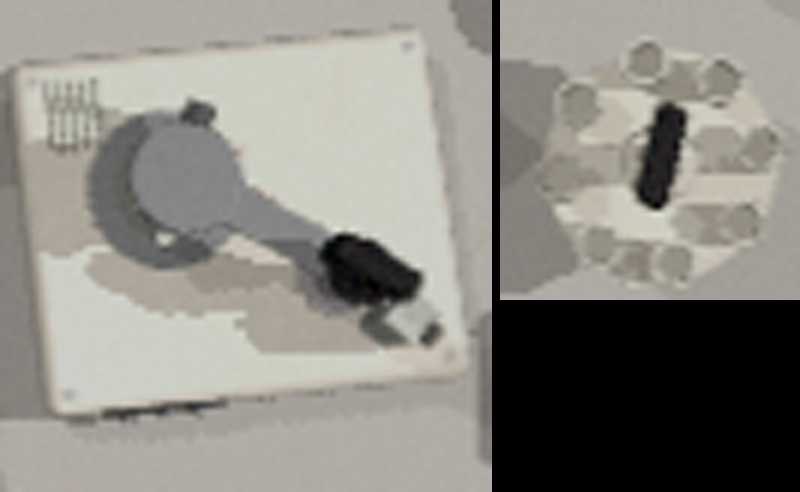

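```bash
cat >> h.py <<'E'
from scipy.optimize import minimize
def fitbar(cs,L,W,z0,z1,g,thr=45,pad=25):
    """fit [x,y,yaw] of black bar by silhouette IoU; cs list of cams"""
    S=8
    def cost(p):
        e=0
        for c in cs:
            a=[];R=Ro.from_euler('z',p[2]).as_matrix()
            a=[R@[i*L/2,j*W/2,0]+[p[0],p[1],z] for i in(1,-1) for j in(1,-1) for z in(z0,z1)]
            q=proj(c,a);u0=proj(c,[[g[0],g[1],(z0+z1)/2]])[0].astype(int)-12
            m=np.all(c['image'][u0[1]:u0[1]+pad,u0[0]:u0[0]+pad]<thr,axis=2)
            im=np.zeros((pad*S,pad*S),np.uint8)
            cv2.fillConvexPoly(im,cv2.convexHull(((q-u0+.5)*S).astype(np.int32)),255)
            f=cv2.resize(im,(pad,pad),interpolation=cv2.INTER_AREA)/255.
            e+=np.abs(f-m).sum()/m.sum()
        return e
    best=min((minimize(cost,[g[0],g[1],y],method='Nelder-Mead',options=dict(initial_simplex=[[g[0],g[1],y],[g[0]+.006,g[1],y],[g[0],g[1]+.006,y],[g[0],g[1],y+.3]])) for y in np.arange(g[2]-.4,g[2]+.5,.2)),key=lambda s:s.fun)
    return best.x,best.fun
E
python3 - <<'E'
from h import *
T=cam('top');S=cam('side')
z=lambda x,y:(365+x/6-.4,232+y/6-.4)
P=np.array([at(T,z(*p),.028) for p in[(12,68),(422,30),(467,370),(55,412)]])
print('corners',P.round(4).tolist(),P.mean(0)); f=P[2]+P[3]-P[0]-P[1];print('front dir',np.degrees(np.arctan2(f[1],f[0])))
k=at(T,z(372,272),.095);cp=at(T,z(187,177),.073);d=cp-k;y=np.arctan2(d[1],d[0])
print('knob',k,'cap',cp,np.linalg.norm(d),np.degrees(y))
for n,cs in(('T',[T]),('S',[S]),('TS',[T,S])):
    print(n,fitbar(cs,.038,.012,.079,.107,(*k,y)))
h=at(T,(287+(663-500)/6-.4,260+155/6-.4),.108)
d=at(T,(672,105),.1)-at(T,(655,205),.1)
for n,cs in(('T',[T]),('S',[S]),('TS',[T,S])):
    print(n,fitbar(cs,.040,.014,.094,.122,(*h,-.17)))
print(h)
q=proj(S,[[*h,.1]])[0].astype(int);q2=proj(S,[[*k,.09]])[0].astype(int)
o=np.zeros((400,800,3),np.uint8);
for i,w in enumerate((q,q2)):
    o[:,400*i:400*i+400]=cv2.resize(S['image'][w[1]-25:w[1]+25,w[0]-25:w[0]+25],(400,400),interpolation=cv2.INTER_CUBIC)
cv2.imwrite('pics/z1.png',o);print(q,q2)
E
```

```text
corners [[0.6105, -0.3192], [0.6308, -0.4957], [0.4862, -0.5113], [0.4659, -0.3375]] [ 0.54837994 -0.41593633]
front dir -173.3119087929503
knob [ 0.5209227  -0.45424615] cap [ 0.55996359 -0.3850361 ] 0.07946207908999549 60.57296566023686
T (array([ 0.52224254, -0.45122604,  1.03736538]), np.float64(0.33835683033543995))
S (array([ 0.51599487, -0.44302664,  1.33239719]), np.float64(0.36317551410808224))
TS (array([ 0.51988196, -0.45135813,  1.32451941]), np.float64(0.9267514060653489))
T (array([ 0.49283812, -0.18659856, -0.18579676]), np.float64(0.5034248366013072))
S (array([ 0.49110667, -0.18410282, -0.48825133]), np.float64(0.5729411764705883))
TS (array([ 0.49287633, -0.18592895, -0.36529355]), np.float64(1.2034640522875817))
[ 0.49495817 -0.18699136]
[346 245] [378 205]
```

View pics/z1.png

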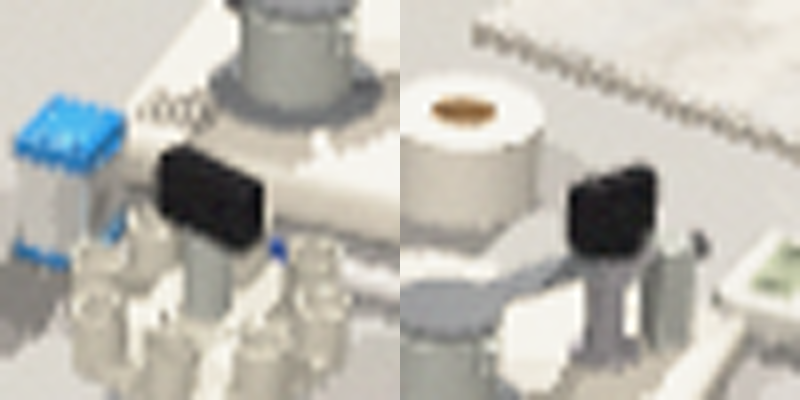

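The side view shows the handle and knob clearly, but the fin doesn't stand out yet. I'll go to the knob first and identify the fin once the cover is open.

```bash
cat >> h.py <<'E'
def plan(xyz,yaw,dig=2):
    """rows from measured pose to target (tool down), in tool axes"""
    s=r.get_state();p=np.array(s['tcp_pos']);R=Ro.from_euler('xyz',s['eef_rot'],degrees=True)
    Rt=Ro.from_euler('xyz',[180,0,yaw],degrees=True);rv=(R.inv()*Rt).as_rotvec()
    d=np.array(xyz)-p;n=int(np.ceil(max(np.linalg.norm(d)/.055,np.abs(rv).max()/.08,1)))
    acc=p.copy()
    for i in range(n):
        A=(R*Ro.from_rotvec(rv*i/n));w=(A.inv().apply(p+d*(i+1)/n-acc)/.15).round(dig)
        acc+=A.apply(w*.15);print(w.tolist(),(rv/n/.08).round(3).tolist())
E
python3 -c "
from h import *
plan([.521,-.451,.16],-120)"
```

```text
[-0.25, 0.06, 0.04] [0.001, 0.0, -0.944]
[-0.25, 0.05, 0.05] [0.001, 0.0, -0.944]
[-0.25, 0.02, 0.04] [0.001, 0.0, -0.944]
[-0.25, 0.0, 0.05] [0.001, 0.0, -0.944]
[-0.26, -0.01, 0.04] [0.001, 0.0, -0.944]
[-0.25, -0.03, 0.04] [0.001, 0.0, -0.944]
[-0.25, -0.05, 0.05] [0.001, 0.0, -0.944]
[-0.24, -0.07, 0.04] [0.001, 0.0, -0.944]
[-0.24, -0.09, 0.05] [0.001, 0.0, -0.944]
[-0.23, -0.11, 0.04] [0.001, 0.0, -0.944]
```

Emit:
play_rows --rows '[{"slide":[-0.25,0.06,0.04],"delta_rot":[0,0,-0.944],"fingers":1},{"slide":[-0.25,0.05,0.05],"delta_rot":[0,0,-0.944],"fingers":1},{"slide":[-0.25,0.02,0.04],"delta_rot":[0,0,-0.944],"fingers":1},{"slide":[-0.25,0,0.05],"delta_rot":[0,0,-0.944],"fingers":1},{"slide":[-0.26,-0.01,0.04],"delta_rot":[0,0,-0.944],"fingers":1},{"slide":[-0.25,-0.03,0.04],"delta_rot":[0,0,-0.944],"fingers":1},{"slide":[-0.25,-0.05,0.05],"delta_rot":[0,0,-0.944],"fingers":1},{"slide":[-0.24,-0.07,0.04],"delta_rot":[0,0,-0.944],"fingers":1}]'

```text
time_s: 1.2
tcp_pos: [0.4561, -0.4889, 0.1736]
eef_rot: [180.0, 0.0, -128.5]
contact_force: [0.5, 0.2, -1.1]
gripper_width: 0.0875
gripper_force: 0.0
```

Emit:
play_rows --rows '[{"slide":[-0.24,-0.09,0.05],"delta_rot":[0,0,-0.944],"fingers":1},{"slide":[-0.23,-0.11,0.04],"delta_rot":[0,0,-0.944],"fingers":1},{"slide":[0,0,0],"delta_rot":[0,0,0],"fingers":0.2}]'

```text
time_s: 1.58
tcp_pos: [0.5231, -0.4492, 0.1593]
eef_rot: [179.9, 0.0, -119.8]
contact_force: [-0.9, -0.5, -0.9]
gripper_width: 0.0824
gripper_force: 0.0
```

```bash
python3 -c "
from h import *
plan([.521,-.451,.083],-120,3);s=r.get_state();print(s['tcp_pos'],s['eef_rot'],s['joints'],s['gripper_width'],s['time_s'])"
```

```text
[0.009, 0.003, 0.254] [0.009, 0.001, 0.02]
[0.008, 0.003, 0.255] [0.009, 0.001, 0.02]
[ 0.52308132 -0.44924313  0.15930845] [ 1.79918813e+02  8.61281678e-03 -1.19816108e+02] [-2.45157136e+01  2.44581407e+01 -2.33980291e+00 -1.79973556e-02
 -6.32821014e+01 -5.29228530e+00] 0.08237062974317896 1.575
```

Emit:
play_rows --rows '[{"slide":[0.009,0.003,0.25],"delta_rot":[0,0,0],"fingers":0.0},{"slide":[0.008,0.003,0.25],"delta_rot":[0,0,0],"fingers":-0.2},{"slide":[0,0,0],"delta_rot":[0,0,0],"fingers":-1},{"slide":[0,0,0],"delta_rot":[0,0,0],"fingers":-1},{"slide":[0,0,0],"delta_rot":[0,0,0],"fingers":-1},{"slide":[0,0,0],"delta_rot":[0,0,0],"fingers":-1}]' --squeeze 25

```text
time_s: 2.33
tcp_pos: [0.5199, -0.4531, 0.0871]
eef_rot: [-179.9, 0.0, -120.0]
contact_force: [1.0, 0.1, -1.3]
gripper_width: 0.0234
gripper_force: 0.0
```

Emit:
play_rows --rows '[{"slide":[0,0,0.015],"delta_rot":[0,0,0],"fingers":-1},{"slide":[0,0,0],"delta_rot":[0,0,0],"fingers":-1},{"slide":[0,0,0],"delta_rot":[0,0,0],"fingers":-1}]'

```text
time_s: 2.7
tcp_pos: [0.5218, -0.4543, 0.0852]
eef_rot: [-179.7, -0.0, -120.0]
contact_force: [4.8, -3.5, 3.2]
gripper_width: 0.0115
gripper_force: 25.0
```

Emit:
play_rows --rows '[{"slide":[0,-0.015,0],"delta_rot":[0,0,0.5],"fingers":-1},{"slide":[0,0,0],"delta_rot":[0,0,1],"fingers":-1},{"slide":[0,0,0],"delta_rot":[0,0,1],"fingers":-1},{"slide":[0,0,0],"delta_rot":[0,0,1],"fingers":-1},{"slide":[0,0,0],"delta_rot":[0,0,1],"fingers":-1}]'

```text
time_s: 3.32
tcp_pos: [0.5219, -0.4543, 0.0851]
eef_rot: [-179.9, 0.0, -140.7]
contact_force: [-2.3, 2.7, 7.7]
gripper_width: 0.0114
gripper_force: 25.4
```

Emit:
play_rows --rows '[{"slide":[0,0,0],"delta_rot":[0,0,1],"fingers":-1},{"slide":[0,0,0],"delta_rot":[0,0,1],"fingers":-1},{"slide":[0,0,0],"delta_rot":[0,0,1],"fingers":-1},{"slide":[0,0,0],"delta_rot":[0,0,1],"fingers":-1},{"slide":[0,0,0],"delta_rot":[0,0,1],"fingers":-1}]'

```text
time_s: 3.95
tcp_pos: [0.5217, -0.4541, 0.0852]
eef_rot: [-179.9, 0.1, -163.7]
contact_force: [-0.3, 3.5, 8.6]
gripper_width: 0.0119
gripper_force: 25.0
```

Emit:
play_rows --rows '[{"slide":[0,0,0],"delta_rot":[0,0,1],"fingers":-1},{"slide":[0,0,0],"delta_rot":[0,0,1],"fingers":-1},{"slide":[0,0,0],"delta_rot":[0,0,1],"fingers":-1},{"slide":[0,0,0],"delta_rot":[0,0,1],"fingers":-1},{"slide":[0,0,0],"delta_rot":[0,0,1],"fingers":-1},{"slide":[0,0,0],"delta_rot":[0,0,0.6],"fingers":-1},{"slide":[0,0,0],"delta_rot":[0,0,0],"fingers":-1}]'

```text
time_s: 4.82
tcp_pos: [0.5216, -0.4541, 0.0851]
eef_rot: [-179.9, 0.1, 170.8]
contact_force: [-1.8, 3.1, 9.3]
gripper_width: 0.0124
gripper_force: 25.7
```

Emit:
play_rows --rows '[{"slide":[0,0,0],"delta_rot":[0,0,0],"fingers":0.2},{"slide":[0,0,0],"delta_rot":[0,0,0],"fingers":0.2},{"slide":[0,0,-0.3],"delta_rot":[0,0,0],"fingers":0.5},{"slide":[0,0,-0.4],"delta_rot":[0,0,0],"fingers":0.5}]'

```text
time_s: 5.32
tcp_pos: [0.5202, -0.4532, 0.1872]
eef_rot: [179.9, -0.3, 170.8]
contact_force: [1.6, -1.2, -0.2]
gripper_width: 0.0467
gripper_force: 0.0
```

```bash
python3 -c "
from h import *
plan([.492,-.187,.2],-185)"
```

```text
[0.09, 0.34, -0.02] [0.005, -0.011, -0.185]
[0.09, 0.35, -0.01] [0.005, -0.011, -0.185]
[0.09, 0.35, -0.02] [0.005, -0.011, -0.185]
[0.08, 0.35, -0.02] [0.005, -0.011, -0.185]
[0.07, 0.34, -0.01] [0.005, -0.011, -0.185]
```

Emit:
play_rows --rows '[{"slide":[0.2,-0.36,0],"delta_rot":[0,0,0],"fingers":1},{"slide":[0.2,-0.36,0],"delta_rot":[0,0,0],"fingers":1},{"slide":[0.2,-0.2,0],"delta_rot":[0,0,0],"fingers":1},{"slide":[0,0,0],"delta_rot":[0,0,0],"fingers":1}]'

```text
time_s: 5.82
tcp_pos: [0.4073, -0.5773, 0.1876]
eef_rot: [180.0, -0.1, 170.5]
contact_force: [0.4, 0.3, -0.6]
gripper_width: 0.0849
gripper_force: 0.0
```

Run:
```python
from h import *
T=cam('top','t1.png');S=cam('side','s1.png')
def z(c,X,w,s):
    q=proj(c,[X])[0].astype(int)-w//2
    a=c['image'][q[1]:q[1]+w,q[0]:q[0]+w];a=cv2.normalize(a,None,0,255,cv2.NORM_MINMAX)
    a=np.clip((a/255.)**1.6*255*1.1,0,255).astype(np.uint8)
    print(q,s/w);return cv2.resize(a,(s,s),interpolation=cv2.INTER_CUBIC)
o=np.zeros((600,800,3),np.uint8)
o[:400,:400]=z(T,[.56,-.385,.068],40,400);o[:400,400:]=z(T,[.492,-.187,.09],40,400)
o[400:,:200]=z(S,[.56,-.385,.06],40,200);o[400:,200:400]=z(S,[.492,-.187,.09],40,200)
# whole-drive view
o[400:,400:600]=z(T,[.548,-.416,.05],90,200)
cv2.imwrite('pics/z2.png',o)
```

```text
[375 241] 10.0
[293 267] 10.0
[337 200] 5.0
[326 229] 5.0
[361 222] 2.2222222222222223
```

View pics/z2.png

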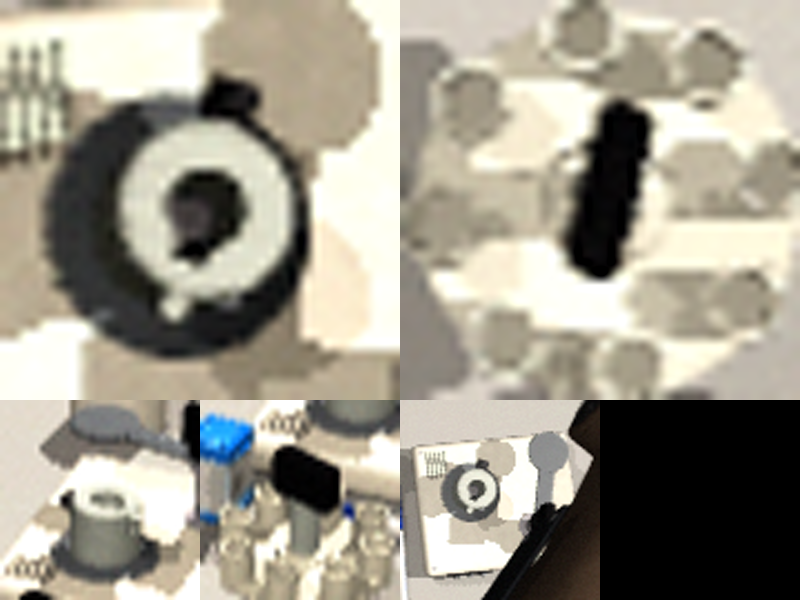

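Run:
```python
from h import *
T=cam('top');S=cam('side')
T['image']=cv2.imread('pics/t1.png');S['image']=cv2.imread('pics/s1.png')
q0=np.array([375,241])
w=lambda u,v,z:at(T,(375+u/10-.45,241+v/10-.45),z)
b=w(208,207,.068);o=w(212,207,.068);k=w(183,252,.066);l=w(173,305,.066);s=w(232,97,.055)
ang=lambda a,b:np.degrees(np.arctan2(*(a-b)[::-1]))
print('bore',b,'outer',o,'key',ang(k,b),np.linalg.norm(k-b),'lug',ang(l,o),np.linalg.norm(l-o),'screw',ang(o,s),np.linalg.norm(s-o))
for n,cs in(('T',[T]),('S',[S])):
    for thr in(50,60,75): print(n,fitbar(cs,.040,.014,.094,.122,(.492,-.187,-.2),thr))
c0=np.array([.492,-.187,.046]);out=np.zeros((600,800,3),np.uint8)
for i,c in enumerate((T,S)):
    q=proj(c,[c0+[0,0,.03]])[0].astype(int)-20
    a=c['image'][q[1]:q[1]+40,q[0]:q[0]+40];a=cv2.resize(a,(400,400),interpolation=cv2.INTER_LANCZOS4)
    out[:400,400*i:400*i+400]=a
    m=a.copy()
    for sg,col in((1,(0,0,255)),(-1,(255,0,0))):
        d=sg*np.array([np.cos(-.2),np.sin(-.2),0])
        P=[c0+d*rr+[0,0,h] for rr,h in((.03,.005),(.05,.005),(.05,.03),(.03,.03))]
        cv2.polylines(m,[((proj(c,P)-q+.5)*10).astype(np.int32)],True,col,2)
    out[400:,400*i:400*i+200]=cv2.resize(m,(200,200),interpolation=cv2.INTER_AREA)
cv2.imwrite('pics/z3.png',out)
```

```text
bore [ 0.56018393 -0.38495591] outer [ 0.5602037  -0.38593957] key 151.7940758141497 0.012419089837160464 lug 158.5905120169535 0.025773491796096608 screw 165.1649264268157 0.030187839794241902
T (array([ 0.49397938, -0.18608217, -0.12675555]), np.float64(0.6339869281045752))
T (array([ 0.49398426, -0.1862706 , -0.18490144]), np.float64(0.44233283056812467))
T (array([ 0.49311003, -0.18616727, -0.21029176]), np.float64(0.3592723836522561))
S (array([ 0.49040194, -0.18305717, -0.47962182]), np.float64(0.421480303833245))
S (array([ 0.49040194, -0.18305717, -0.47962182]), np.float64(0.3963213604025681))
S (array([ 0.49031489, -0.18323241, -0.47085737]), np.float64(0.3743904518329071))
```

View pics/z3.png

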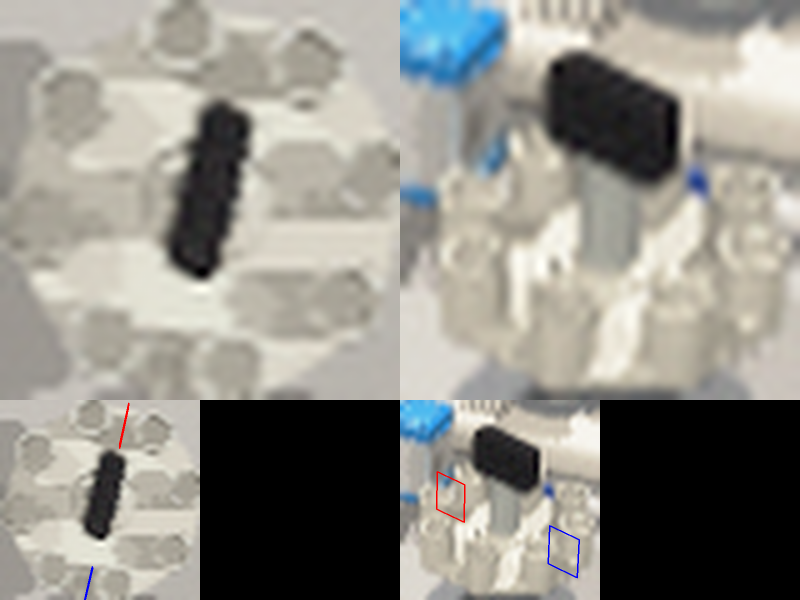

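The cover is open: its cap is now at upper right in the crop, clear of the hub. The bore is near crop (208,207), with the keyway and lug pointing down-left at (183,252) and (173,305). The fin still isn't clear, so I'll lift the carousel and look at its shaft.

```bash
python3 -c "
from h import *
plan([.4925,-.1855,.18],-192)"
```

```text
[-0.02, 0.33, 0.01] [0.0, -0.0, 0.077]
[-0.01, 0.33, 0.0] [0.0, -0.0, 0.077]
[-0.01, 0.33, 0.01] [0.0, -0.0, 0.077]
[-0.01, 0.34, 0.01] [0.0, -0.0, 0.077]
[-0.01, 0.33, 0.0] [0.0, -0.0, 0.077]
[-0.0, 0.33, 0.01] [0.0, -0.0, 0.077]
[-0.0, 0.33, 0.01] [0.0, -0.0, 0.077]
[-0.01, 0.33, 0.0] [0.0, -0.0, 0.077]
```

Emit:
play_rows --rows '[{"slide":[-0.02,0.33,0.01],"delta_rot":[0,0,0.077],"fingers":0.6},{"slide":[-0.01,0.33,0],"delta_rot":[0,0,0.077],"fingers":0.6},{"slide":[-0.01,0.33,0.01],"delta_rot":[0,0,0.077],"fingers":0.6},{"slide":[-0.01,0.34,0.01],"delta_rot":[0,0,0.077],"fingers":0.6},{"slide":[-0.01,0.33,0],"delta_rot":[0,0,0.077],"fingers":0.6},{"slide":[0,0.33,0.01],"delta_rot":[0,0,0.077],"fingers":0.6},{"slide":[0,0.33,0.01],"delta_rot":[0,0,0.077],"fingers":0.6},{"slide":[-0.01,0.33,0],"delta_rot":[0,0,0.077],"fingers":0.6}]'

```text
time_s: 7.02
tcp_pos: [0.4933, -0.1839, 0.181]
eef_rot: [180.0, 0.0, 168.1]
contact_force: [0.5, -0.5, -0.7]
gripper_width: 0.0702
gripper_force: 0.0
```

Emit:
play_rows --rows '[{"slide":[0,0,0],"delta_rot":[0,0,0],"fingers":0.3},{"slide":[0,0,0],"delta_rot":[0,0,0],"fingers":0.2}]'

```text
time_s: 7.28
tcp_pos: [0.4932, -0.1857, 0.181]
eef_rot: [180.0, 0.0, 168.1]
contact_force: [0.3, -0.8, 0.2]
gripper_width: 0.0562
gripper_force: 0.0
```

```bash
python3 -c "
from h import *
s=r.get_state();print(s['tcp_pos'],s['eef_rot'],s['contact_force'],s['gripper_width'])
plan([.4925,-.1855,.090],-192,3)"
```

```text
[ 0.49316528 -0.18572097  0.18103308] [1.79998971e+02 2.22043681e-02 1.68094618e+02] [ 0.31002181 -0.84632041  0.21970972] 0.05617844848571227
[0.002, 0.0, 0.303] [0.0, 0.002, 0.01]
[0.003, 0.001, 0.304] [0.0, 0.002, 0.01]
```

Emit:
play_rows --rows '[{"slide":[0.002,0,0.3],"delta_rot":[0,0,0],"fingers":0.1},{"slide":[0.003,0,0.3],"delta_rot":[0,0,0],"fingers":0.1},{"slide":[0,0,0],"delta_rot":[0,0,0],"fingers":-1},{"slide":[0,0,0],"delta_rot":[0,0,0],"fingers":-1},{"slide":[0,0,0],"delta_rot":[0,0,0],"fingers":-1},{"slide":[0,0,0],"delta_rot":[0,0,0],"fingers":-1},{"slide":[0,0,0],"delta_rot":[0,0,0],"fingers":-1}]' --squeeze 55

```text
time_s: 8.15
tcp_pos: [0.4933, -0.1864, 0.0923]
eef_rot: [180.0, 0.2, 168.0]
contact_force: [-0.2, 2.5, 7.3]
gripper_width: 0.0142
gripper_force: 55.0
```

Emit:
play_rows --rows '[{"slide":[0,0,-0.1],"delta_rot":[0,0,0],"fingers":-1},{"slide":[0,0,-0.2],"delta_rot":[0,0,0],"fingers":-1},{"slide":[0,0,-0.3],"delta_rot":[0,0,0],"fingers":-1},{"slide":[0,0,-0.3],"delta_rot":[0,0,0],"fingers":-1},{"slide":[0,0,0],"delta_rot":[0,0,0],"fingers":-1}]'

```text
time_s: 8.78
tcp_pos: [0.4937, -0.1868, 0.2305]
eef_rot: [180.0, 0.4, 168.0]
contact_force: [-0.1, 0.2, -2.3]
gripper_width: 0.0144
gripper_force: 55.0
```

Run:
```python
from h import *
s=r.get_state();print(s['tcp_pos'],s['eef_rot'],s['contact_force'],s['moment'],s['gripper_width'],s['joints'])
plan([.41,.13,.33],-192)
```

```text
[ 0.4937398  -0.18684528  0.23045002] [179.96600788   0.41436938 167.97635868] [-0.06128768  0.23592238 -2.27495659] [-0.06627537  0.01617539  0.03419844] 0.014366689263887617 [ 6.20288020e-01  6.23715747e+00 -1.77612198e+01  6.31810381e-02
 -6.55898745e+01 -1.02669710e+02]
[0.14, 0.28, -0.1] [0.001, 0.013, -0.001]
[0.14, 0.28, -0.09] [0.001, 0.013, -0.001]
[0.14, 0.28, -0.1] [0.001, 0.013, -0.001]
[0.14, 0.27, -0.09] [0.001, 0.013, -0.001]
[0.14, 0.28, -0.1] [0.001, 0.013, -0.001]
[0.14, 0.28, -0.09] [0.001, 0.013, -0.001]
[0.14, 0.28, -0.1] [0.001, 0.013, -0.001]
```

Emit:
play_rows --rows '[{"slide":[0.14,0.28,-0.1],"delta_rot":[0,0.013,0],"fingers":-1},{"slide":[0.14,0.28,-0.1],"delta_rot":[0,0.013,0],"fingers":-1},{"slide":[0.14,0.28,-0.1],"delta_rot":[0,0.013,0],"fingers":-1},{"slide":[0.14,0.28,-0.1],"delta_rot":[0,0.013,0],"fingers":-1},{"slide":[0.14,0.28,-0.1],"delta_rot":[0,0.013,0],"fingers":-1},{"slide":[0.14,0.28,-0.1],"delta_rot":[0,0.013,0],"fingers":-1},{"slide":[0.14,0.28,-0.1],"delta_rot":[0,0.013,0],"fingers":-1},{"slide":[0,0,0],"delta_rot":[0,0,0],"fingers":-1}]'

```text
time_s: 9.78
tcp_pos: [0.4091, 0.134, 0.3319]
eef_rot: [179.9, -0.4, 168.2]
contact_force: [-0.7, 0.2, -2.6]
gripper_width: 0.0146
gripper_force: 55.0
```

Run:
```python
from h import *
s=r.get_state();print(s['tcp_pos'],s['eef_rot'],s['gripper_width'])
S=cam('side','s2.png');p=np.array(s['tcp_pos'])
q=proj(S,[p-[0,0,.05]])[0].astype(int);print(q)
x0,y0=max(q[0]-45,0),q[1]-45
a=cv2.resize(S['image'][y0:y0+90,x0:x0+90],(600,600),interpolation=cv2.INTER_CUBIC)
cv2.imwrite('pics/z4.png',a);print(x0,y0)
```

```text
[0.40913945 0.13401067 0.33188699] [179.93330695  -0.40540242 168.18255448] 0.01455916220949801
[310 257]
265 212
```

View pics/z4.png

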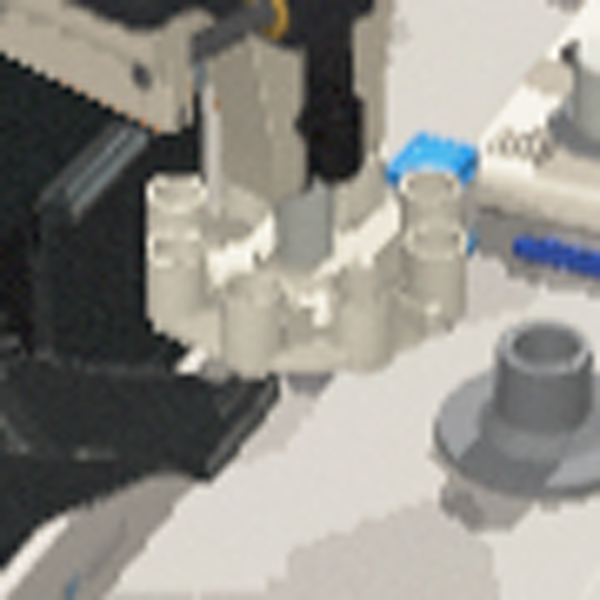

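The carousel hangs at crop (305,280), but from this angle its flange hides the shaft. I'll raise it and tilt the underside toward the side camera to see the key.

Emit:
play_rows --rows '[{"slide":[0.1,-0.02,-0.4],"delta_rot":[0,0,0],"fingers":-1},{"slide":[0.1,-0.02,-0.4],"delta_rot":[-0.72,0.7,0],"fingers":-1},{"slide":[0,0,0],"delta_rot":[-0.72,0.7,0],"fingers":-1},{"slide":[0,0,0],"delta_rot":[-0.72,0.7,0],"fingers":-1},{"slide":[0,0,0],"delta_rot":[-0.72,0.7,0],"fingers":-1},{"slide":[0,0,0],"delta_rot":[-0.72,0.7,0],"fingers":-1},{"slide":[0,0,0],"delta_rot":[-0.72,0.7,0],"fingers":-1},{"slide":[0,0,0],"delta_rot":[-0.72,0.7,0],"fingers":-1}]'

```text
time_s: 10.82
tcp_pos: [0.3801, 0.1307, 0.4509]
eef_rot: [155.5, -22.4, 172.7]
contact_force: [1.0, 0.3, -2.7]
gripper_width: 0.0145
gripper_force: 55.0
```

Run:
```python
from h import *
s=r.get_state();print(s['tcp_pos'],s['eef_rot'],s['gripper_width'],s['joints'])
S=cam('side','s3.png');p=np.array(s['tcp_pos']);R=Ro.from_euler('xyz',s['eef_rot'],degrees=True).as_matrix()
g=p-.019*R[:,2];seat=g+R[:,2]*.062
q=proj(S,[seat])[0];x0,y0=(q-30).astype(int)
a=cv2.resize(S['image'][y0:y0+60,x0:x0+60],(600,600),interpolation=cv2.INTER_CUBIC)
b=a.copy()
for d,col in((R[:,0],(0,0,255)),(R[:,1],(0,255,0)),(R[:,2],(255,0,0))):
    P=((proj(S,[seat,seat+.03*d])-[x0,y0]+.5)*10).astype(int);cv2.line(b,tuple(map(int,P[0])),tuple(map(int,P[1])),col,3)
o=np.zeros((600,800,3),np.uint8);o[:,:600]=a;o[:200,600:]=cv2.resize(b,(200,200),interpolation=cv2.INTER_AREA);cv2.imwrite('pics/z5.png',o)
```

```text
[0.38012258 0.13065862 0.45089118] [155.54346667 -22.37871772 172.65806913] 0.014548696844291923 [  14.3930094    -0.9001097     7.84930695  -32.46224712 -107.13906556
 -124.12658084]
```

View pics/z5.png

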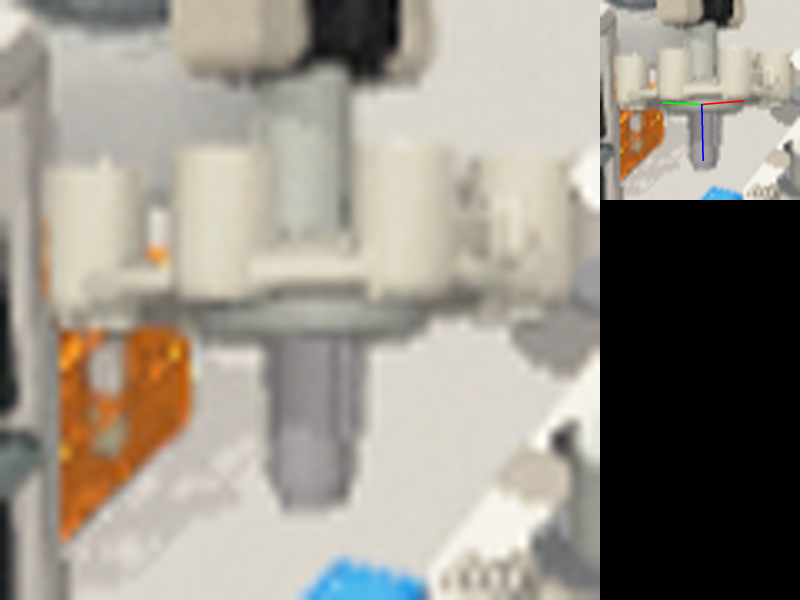

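The underside is visible now. The shaft runs along crop x≈307, and its key ridge is on the right at about (350,380), which is the tool's +x side. So the carousel's x is the tool's x, and I'll untilt and move over the hub.

```bash
python3 -c "
from h import *
plan([.5602,-.385,.19],157)"
```

```text
[-0.2, -0.31, -0.04] [0.416, -0.505, 0.206]
[-0.2, -0.3, -0.03] [0.416, -0.505, 0.206]
[-0.21, -0.3, -0.0] [0.416, -0.505, 0.206]
[-0.21, -0.3, 0.01] [0.416, -0.505, 0.206]
[-0.22, -0.29, 0.03] [0.416, -0.505, 0.206]
[-0.22, -0.29, 0.05] [0.416, -0.505, 0.206]
[-0.23, -0.28, 0.07] [0.416, -0.505, 0.206]
[-0.22, -0.28, 0.08] [0.416, -0.505, 0.206]
[-0.23, -0.27, 0.11] [0.416, -0.505, 0.206]
[-0.22, -0.26, 0.12] [0.416, -0.505, 0.206]
[-0.23, -0.25, 0.14] [0.416, -0.505, 0.206]
```

Emit:
play_rows --rows '[{"slide":[-0.2,-0.31,-0.04],"delta_rot":[0.416,-0.505,0.206],"fingers":-1},{"slide":[-0.2,-0.3,-0.03],"delta_rot":[0.416,-0.505,0.206],"fingers":-1},{"slide":[-0.21,-0.3,0],"delta_rot":[0.416,-0.505,0.206],"fingers":-1},{"slide":[-0.21,-0.3,0.01],"delta_rot":[0.416,-0.505,0.206],"fingers":-1},{"slide":[-0.22,-0.29,0.03],"delta_rot":[0.416,-0.505,0.206],"fingers":-1},{"slide":[-0.22,-0.29,0.05],"delta_rot":[0.416,-0.505,0.206],"fingers":-1},{"slide":[-0.23,-0.28,0.07],"delta_rot":[0.416,-0.505,0.206],"fingers":-1},{"slide":[-0.22,-0.28,0.08],"delta_rot":[0.416,-0.505,0.206],"fingers":-1}]'

```text
time_s: 11.88
tcp_pos: [0.5123, -0.2463, 0.2642]
eef_rot: [174.3, -6.3, 160.2]
contact_force: [-0.2, 1.1, -1.9]
gripper_width: 0.0142
gripper_force: 55.0
```

Emit:
play_rows --rows '[{"slide":[-0.23,-0.27,0.11],"delta_rot":[0.416,-0.505,0.206],"fingers":-1},{"slide":[-0.22,-0.26,0.12],"delta_rot":[0.416,-0.505,0.206],"fingers":-1},{"slide":[-0.23,-0.25,0.14],"delta_rot":[0.416,-0.505,0.206],"fingers":-1},{"slide":[0,0,0],"delta_rot":[0,0,0],"fingers":-1},{"slide":[0,0,0],"delta_rot":[0,0,0],"fingers":-1}]'

```text
time_s: 12.5
tcp_pos: [0.5625, -0.3846, 0.1946]
eef_rot: [-179.9, 0.4, 157.1]
contact_force: [0.3, -0.7, -3.8]
gripper_width: 0.0145
gripper_force: 55.0
```

Run:
```python
from h import *
s=r.get_state();print(s['tcp_pos'],s['eef_rot'],s['gripper_width'],s['contact_force'])
plan([.5602,-.385,.15],157,3)
S=cam('side','s4.png');p=np.array(s['tcp_pos'])
x0,y0=(proj(S,[p-[0,0,.07]])[0]-30).astype(int);print(x0,y0)
seat=p-[0,0,.0463];print('shaft axis px',((proj(S,[seat,seat-[0,0,.03]])-[x0,y0]+.5)*10).tolist(),'hub',((proj(S,[[.5602,-.385,.068],[.5602,-.385,.028]])-[x0,y0]+.5)*10).tolist())
cv2.imwrite('pics/z6.png',cv2.resize(S['image'][y0:y0+60,x0:x0+60],(600,600),interpolation=cv2.INTER_CUBIC))
```

```text
[ 0.56252607 -0.3846385   0.1945668 ] [-179.93960241    0.37309717  157.06064717] 0.014528444256478687 [ 0.32712107 -0.67887508 -3.83131439]
[0.015, -0.008, 0.297] [-0.013, 0.081, 0.013]
327 172
shaft axis px [[309.8178131626207, 235.5202260833883], [306.5730386915254, 323.7011190909226]] hub [[308.5502237012679, 468.8833928636174], [304.3439519179333, 579.9552119191827]]
```

View pics/z6.png

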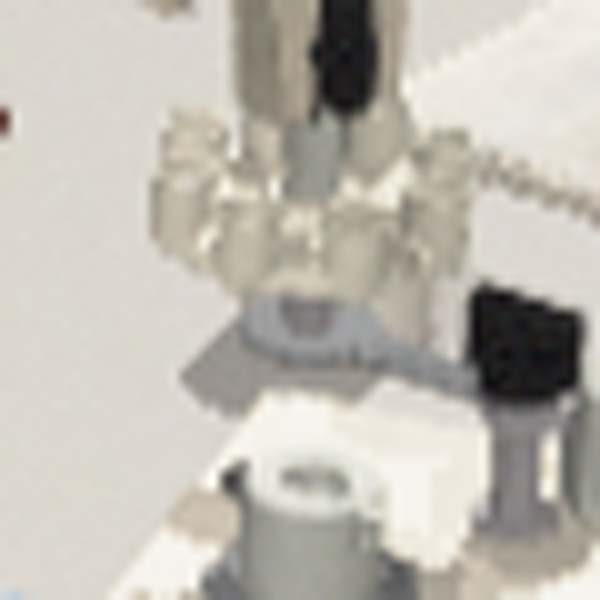

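Run:
```python
from h import *
S=cam('side')
w=lambda u,v,z:at(S,(327+u/10-.45,172+v/10-.45),z)
for z in(.068,.062):
    s,l,c=w(235,478,z),w(376,495,z),w(313,481,.068);print(c,np.degrees(np.arctan2(*(l-s)[::-1])))
plan([.5600,-.3853,.142],157,3)
```

```text
[ 0.55537574 -0.3788457 ] -163.7354402697282
[ 0.55537574 -0.3788457 ] -163.73544026972814
[0.021, -0.016, 0.36] [-0.01, 0.114, 0.027]
```

Emit:
play_rows --rows '[{"slide":[0.02,-0.016,0.1],"delta_rot":[0,0.11,0.02],"fingers":-1},{"slide":[0,0,0.1],"delta_rot":[0,0,0],"fingers":-1},{"slide":[0,0,0.08],"delta_rot":[0,0,0],"fingers":-1},{"slide":[0,0,0.04],"delta_rot":[0,0,0],"fingers":-1},{"slide":[0,0,0],"delta_rot":[0,0,0],"fingers":-1}]'

```text
time_s: 13.22
tcp_pos: [0.5598, -0.3853, 0.1466]
eef_rot: [-179.9, -0.1, 157.0]
contact_force: [0.4, 0.6, -2.1]
gripper_width: 0.0141
gripper_force: 55.0
```

Emit:
play_rows --rows '[{"slide":[0,0,0.02],"delta_rot":[0,0,0],"fingers":-1},{"slide":[0,0,0.02],"delta_rot":[0,0,0],"fingers":-1},{"slide":[0,0,0.02],"delta_rot":[0,0,0],"fingers":-1},{"slide":[0,0,0],"delta_rot":[0,0,0],"fingers":-1}]'

```text
time_s: 13.72
tcp_pos: [0.5598, -0.3854, 0.138]
eef_rot: [-179.9, -0.0, 157.0]
contact_force: [0.0, 0.2, -2.2]
gripper_width: 0.0144
gripper_force: 55.0
```

Emit:
play_rows --rows '[{"slide":[0,0,0.02],"delta_rot":[0,0,0],"fingers":-1},{"slide":[0,0,0.02],"delta_rot":[0,0,0],"fingers":-1},{"slide":[0,0,0.02],"delta_rot":[0,0,0],"fingers":-1},{"slide":[0,0,0],"delta_rot":[0,0,0],"fingers":-1}]'

```text
time_s: 14.22
tcp_pos: [0.5598, -0.3853, 0.1288]
eef_rot: [-179.9, -0.1, 157.0]
contact_force: [0.1, -0.3, -2.1]
gripper_width: 0.0144
gripper_force: 55.0
```

Emit:
play_rows --rows '[{"slide":[0,0,0.02],"delta_rot":[0,0,0],"fingers":-1},{"slide":[0,0,0.02],"delta_rot":[0,0,0],"fingers":-1},{"slide":[0,0,0.02],"delta_rot":[0,0,0],"fingers":-1},{"slide":[0,0,0],"delta_rot":[0,0,0],"fingers":-1}]'

```text
time_s: 14.72
tcp_pos: [0.5603, -0.3857, 0.1209]
eef_rot: [-179.9, 0.0, 157.0]
contact_force: [0.0, -0.3, 3.6]
gripper_width: 0.0145
gripper_force: 55.0
```

The key slipped straight in and the ejector is pushing back with about 6 N. Next I press it home.

Emit:
play_rows --rows '[{"slide":[0,0,0.02],"delta_rot":[0,0,0],"fingers":-1},{"slide":[0,0,0.02],"delta_rot":[0,0,0],"fingers":-1},{"slide":[0,0,0.015],"delta_rot":[0,0,0],"fingers":-1},{"slide":[0,0,0],"delta_rot":[0,0,0],"fingers":-1}]' --squeeze 60

```text
time_s: 15.22
tcp_pos: [0.5607, -0.3859, 0.1144]
eef_rot: [-179.9, 0.1, 157.1]
contact_force: [-2.0, 3.7, 11.7]
gripper_width: 0.0144
gripper_force: 60.0
```

Emit:
play_rows --rows '[{"slide":[0,0,0.015],"delta_rot":[0,0,0],"fingers":-1},{"slide":[0,0,0.015],"delta_rot":[0,0,0],"fingers":-1},{"slide":[0,0,0],"delta_rot":[0,0,0],"fingers":-1}]'

```text
time_s: 15.6
tcp_pos: [0.5613, -0.3864, 0.1141]
eef_rot: [-179.8, 0.3, 157.1]
contact_force: [-8.4, 8.8, 34.3]
gripper_width: 0.0144
gripper_force: 60.1
```

Emit:
play_rows --rows '[{"slide":[0.007,0.003,-0.006],"delta_rot":[0,0,0],"fingers":-1},{"slide":[0,0,0],"delta_rot":[0,0,0],"fingers":-1},{"slide":[0,0,0],"delta_rot":[0,0,0],"fingers":-1},{"slide":[0,0,0],"delta_rot":[0,0,0],"fingers":-1}]'

```text
time_s: 16.1
tcp_pos: [0.5611, -0.386, 0.1141]
eef_rot: [-179.8, 0.4, 157.1]
contact_force: [-5.6, 5.1, 26.4]
gripper_width: 0.0144
gripper_force: 60.1
```

Run:
```python
from h import *
T=cam('top');S=cam('side');s=r.get_state();print(s['contact_force'],s['moment'],s['tcp_pos'])
o=np.zeros((400,800,3),np.uint8)
for i,(c,w) in enumerate(((S,60),(T,130))):
    x,y=(proj(c,[[.55,-.40,.07]])[0]-w/2).astype(int)
    o[:,400*i:400*i+400]=cv2.resize(c['image'][y:y+w,x:x+w],(400,400),interpolation=cv2.INTER_CUBIC)
cv2.imwrite('pics/z7.png',o)
```

```text
[-4.8413064   4.3655477  27.91943537] [ 1.85464578  2.07836769 -0.04164242] [ 0.56109474 -0.38604957  0.11412858]
```

View pics/z7.png

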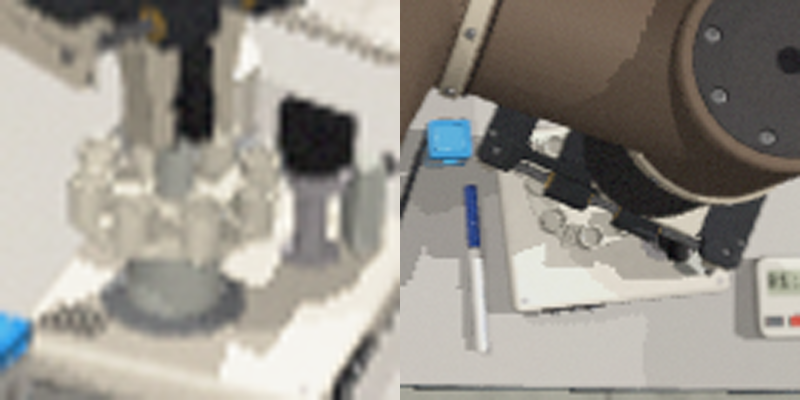

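The side crop shows the carousel sitting level on the hub collar at about (175,275), with the knob still in its open position at (318,140). It stopped hard at TCP z = 0.114, the height expected for home, with about 27 N of press, so I'll hand in.

```bash
python3 -c "
from plant import r
print(r.close_job())"
```

```text
the job is handed in; nothing more can be done
None
```

The swing cover stands fully open and the carousel is keyed into the hub and pressed home, still gripped and held down with about 27 N for the clamp screw; I handed the job in at about 16 s and it returned no verdict.

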